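# Make up the hot and cold water fitting kits

## Task

Make up two fitting kits from the loose stock on the bench. Red tray: the valve with the red handle in the black-lined middle pocket, and the brass tee and the green coupling in the outer pockets, one in each; blue tray: the valve with the blue handle in the black-lined middle pocket and the copper elbow in either outer pocket. Set each part down flat on the pocket floor, the same way up as it stands now, and leave the yellow-handled valve and the white elbow where they are.

Things in the scene. Friction and masses are not known exactly. Their poses are not given: they have to be found in the camera images.
- tray_red: shallow red kit tray, fixed to the bench: 116 (x) x 250 (y) mm, floor 4 mm thick, walls and two dividers 4 mm thick, their tops 18 mm above the bench. Three pockets in a row along y, each 108 (x) x 78 (y) mm inside, centred at y = -82, 0 and +82 mm; the middle one is lined in black. Empty at the start. Origin: centre of the underside, on the bench; z up.
- tray_blue: shallow blue kit tray, fixed to the bench: 116 (x) x 250 (y) mm, floor 4 mm thick, walls and two dividers 4 mm thick, their tops 18 mm above the bench. Three pockets in a row along y, each 108 (x) x 78 (y) mm inside, centred at y = -82, 0 and +82 mm; the middle one is lined in black. Empty at the start. Origin: centre of the underside, on the bench; z up.
- valve_red: small brass ball valve lying on its flat underside: square body 36 (x) x 34 (y) mm, 34 mm high, hexagonal ends out to 80 mm total length along x; on top a red wing handle, 52 mm along x, 14 mm wide, from 40 to 52 mm above the underside (52 mm total height). Loose, about 0.26 kg. Origin: centre of the underside; z up, x along the bore. The wing is rigid with the body; grip the body or the wing across y.
- valve_blue: small brass ball valve lying on its flat underside: square body 36 (x) x 34 (y) mm, 34 mm high, hexagonal ends out to 80 mm total length along x; on top a blue wing handle, 52 mm along x, 14 mm wide, from 40 to 52 mm above the underside (52 mm total height). Loose, about 0.26 kg. Origin: centre of the underside; z up, x along the bore. The wing is rigid with the body; grip the body or the wing across y.
- valve_yellow: small brass ball valve lying on its flat underside: square body 36 (x) x 34 (y) mm, 34 mm high, hexagonal ends out to 80 mm total length along x; on top a yellow wing handle, 52 mm along x, 14 mm wide, from 40 to 52 mm above the underside (52 mm total height). Loose, about 0.26 kg. Origin: centre of the underside; z up, x along the bore. The wing is rigid with the body; grip the body or the wing across y. Not part of any kit.
- tee_brass: brass pipe tee standing with its branch up: square middle body 34 x 34 mm, 34 mm high, hexagonal ends out to 72 mm total length along x; round upright branch 32 mm in diameter, up to 56 mm high. Loose, about 0.22 kg. Origin: centre of the underside; z up, x along the run. Grip the branch or the middle body across y.
- coupling_green: green plastic pipe coupling standing on end: round, 50 mm high, 40 mm in diameter in the lowest and highest 16 mm, 35 mm between. Loose, about 0.09 kg. Origin: centre of the underside; z is its axis, up.
- elbow_copper: copper pipe elbow standing with one port up and one level: square corner body 34 x 34 mm, 34 mm high; round upright port 32 mm in diameter on it, up to 56 mm high; level leg 34 mm in diameter reaching 43 mm along +x from the origin. Loose, about 0.14 kg. Origin: centre of the underside of the corner body, on the upright port's axis; z up. Grip the upright port or the corner body across y.
- elbow_white: white plastic pipe elbow standing with one port up and one level: square corner body 34 x 34 mm, 34 mm high; round upright port 32 mm in diameter on it, up to 56 mm high; level leg 34 mm in diameter reaching 43 mm along +x from the origin. Loose, about 0.14 kg. Origin: centre of the underside of the corner body, on the upright port's axis; z up. Grip the upright port or the corner body across y. Not part of any kit.
Not all that is in view belongs to the job. What is shaped like the tee_brass but purple is not meant. What is shaped like the valve_blue but pink is not meant.

How it is judged:
By the outcome, as a careful person would: the job done as asked, in the order asked, and still so for the second after the job is handed in, with the robot touching nothing.
It also fails if it takes over 128 s, if anything falls off the work surface, if the arm or the gripper's body presses on something with over 40 N, if the wrist force passes 120 N, or if a joint passes its speed limit or range.

## Robot

A 7-joint arm with a two-finger parallel gripper is mounted at the origin on the work surface. World frame = base frame: x ahead of the robot, y to its left, z up, the work surface at z = 0. Lengths are in m, angles in rad, forces in N, time in s.
With the tool pointing down it reaches from about 0.425 to 0.925 m from the base axis. Payload 6.8 kg.
Tool frame: the origin (TCP) lies on the centre line of the jaws, within the pads' length; the fingertips stand 25 mm ahead of it and the grasp point (between the pads) lies 6 mm ahead of it; z points along the fingers, y is the direction in which the jaws open and shut (so a half turn about z gives the same grasp; the last joint's range is limited). The gripper opens to 85 mm and grips with 20 to 120 N. Pads are 22 mm wide; open, the fingers measure 114 mm over their backs; the gripper's body (76 mm by 85 mm) begins 54 mm behind the grasp point. The pads swing forward as they close: fully open they stand 13 mm farther back than shut.
Start: joints at [1.108, 0.477, 0.022, 1.555, -0.011, 1.109, -0.083], TCP at [0.235, -0.633, 0.256] pointing down, gripper open.
Joint ranges: [-2.96, 2.96], [-0.34, 2.1], [-1.41, 1.46], [0.24, 2.44], [-1.37, 4.51], [0.17, 1.92], [-2.96, 2.96]. Speed limits (rad/s): [2.39, 2.39, 3.14, 3.14, 3.14, 3.14, 3.14].

## Interface

Orientations are given as a unit quaternion [w, x, y, z].
In Python, from station import status, cams, order, models gives the robot as it stands.
- The arm moves only by the tool move_arm, never from a script. Its argument "steps" is one flat list of numbers, 7 for each row, row after row: the gripper's target within -1 to 1 (fully open at 1, half-way at 0, shut at -1), then the shift along the world's x, y, z in cm, then the turn, a rotation vector about the world's x, y, z in degrees. A call has 1 to 8 rows; each row shifts and turns the commanded pose from where the row before left it; what a row does not reach is not made up. A row lasts 1/10 s, in which the tool goes at most 50 mm and 8.59 degrees, less where a joint would pass 70% of its speed; a pose out of reach is approached as far as the arm can. A call with a gripper value outside its range is refused whole. The fingers move at their own pace and stop on an object; "newtons" is the grip in N (left out, the last holds). Time passes only in rows, so rows that do not move let the fingers close. It gives the time, the measured TCP pose, the force and the opening at its end, in the units of the state.
- status.get_obs(): the state, without advancing time (a new reading comes with each control period).
- cams.read_camera(name): name is "scene" or "top"; returns a dict with "pixels" (420x560x3 uint8, red, green, blue), "mtx" (3x3 intrinsics, pixels), "T" (4x4, takes a point from camera to world coordinates). Camera axes: x right, y down, z forward; pixel columns grow to the right and rows downward; lengths in m; the calibration is good to about 2 mm. A picture is of the moment at which its call begins. There is no depth.
- order.hand_in(): hands the job in, once; it reports no verdict.
Trained networks look in the newest picture that a camera, given by its name, has taken for a name from the list of things; names that differ only in an ending like _2 or _b are one class to them, and where a whole thing is asked for, a point or a joint stands for the part that bears it (a point fixed in the world has none). Each returns a list of dicts, best first, with "score" (0 to 1); they miss things now and then, are a little off and sometimes report something else, mostly with a low value. They report only what shows in the picture. A call takes as long as a camera call. They do not tell look-alikes from the thing itself.
- models.silhouettes(camera, query): "region" (420x560 bool, what is visible of it) and "box" ([centre column, centre row, width, height] in pixels, round what is visible of it).
- models.place_of(camera, query): "position" ([row, column] in pixels: a listed point, or the origin of a listed thing).
The state is a dict: "t": time; "q": joint angles; "joint_vel": joint speeds; "joint_torque": joint torques, N m; "eef_pos": TCP position; "tool_rot": TCP orientation; "contact_force": force on the tool from outside, world axes, zero at the start; "torque": the same for the moment, N m; "gripper_width": opening from 0.0 (shut) to 1.0 (fully open).
Only numpy, scipy, OpenCV 4.12 (cv2) and the standard library are available. Lean on these libraries where they do the work, as an engineer would, in place of code of your own. Each camera call takes 0.05 s, during which the arm holds its last target.

## Working session

There is one attempt and no reset: what is moved stays moved. The work goes in short steps, Python scripts to look and compute and a tool call to move; the robot and the scene stay as the last step left them, time stands still between calls to the robot, and variables do not carry over. Pictures are saved under pics/ and viewed, and the job is handed in when it is done.

Besides the shell and the picture viewer there is one more tool, called after "Call:" as name(argument=value, ...) on one line, values as JSON. move_arm: Moves the arm, as the interface text tells. Its arguments: {"type":"object","properties":{"steps":{"type":"array"},"newtons":{"type":"number"}},"required":["steps"]}

```bash
ls; mkdir -p pics; python3 - <<'E'
from station import status,cams
import cv2,numpy as np
print(status.get_obs())
for n in("scene","top"):
    c=cams.read_camera(n); cv2.imwrite(f"pics/{n}0.png",c["pixels"][:,:,::-1]); print(c["mtx"].tolist(),c["T"].round(4).tolist())
E
```

```text
pics
{'t': 0.0, 'q': array([ 1.10791581,  0.47783457,  0.02232199,  1.55640788, -0.01150582,
        1.10927659, -0.083073  ]), 'joint_vel': array([ 0.00063079, -0.00021359,  0.00016415,  0.00265402,  0.00088533,
       -0.00036989, -0.00038464]), 'joint_torque': array([-4.34534559e-04, -5.96453190e+01,  1.60747111e+00, -2.81195927e+01,
        1.24726858e-02,  9.38207289e-03, -1.42107348e-05]), 'eef_pos': array([ 0.23430724, -0.63247431,  0.25532059]), 'tool_rot': array([-8.72508249e-04,  9.84301675e-01,  1.76491937e-01, -2.17813238e-04]), 'contact_force': array([0.17908715, 0.17236209, 0.29951055]), 'torque': array([ 0.0192217 ,  0.01159505, -0.02310641]), 'gripper_width': 1.002297402432765}
[[400.2777752392495, 0.0, 277.6407205927848], [0.0, 400.2777752392495, 204.483032529936], [0.0, 0.0, 1.0]] [[-0.293, 0.5752, -0.7638, 1.2219], [0.9561, 0.1767, -0.2337, 0.2202], [0.0005, -0.7987, -0.6017, 0.6034], [0.0, 0.0, 0.0, 1.0]]
[[446.0774653696464, 0.0, 277.3730058452303], [0.0, 446.0774653696464, 216.78256098099354], [0.0, 0.0, 1.0]] [[-0.1748, -0.9577, 0.2287, 0.277], [-0.9846, 0.171, -0.0365, 0.0182], [-0.0041, -0.2316, -0.9728, 0.983], [0.0, 0.0, 0.0, 1.0]]
```

View pics/scene0.png

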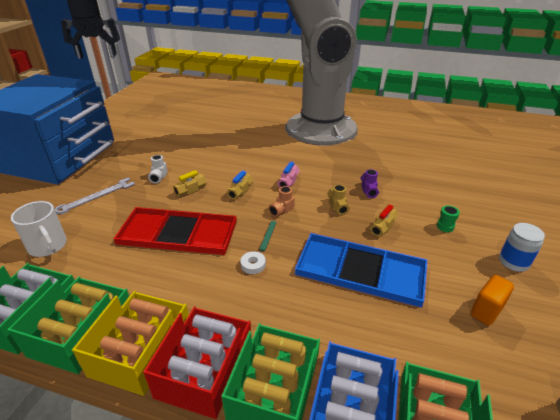

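View pics/top0.png

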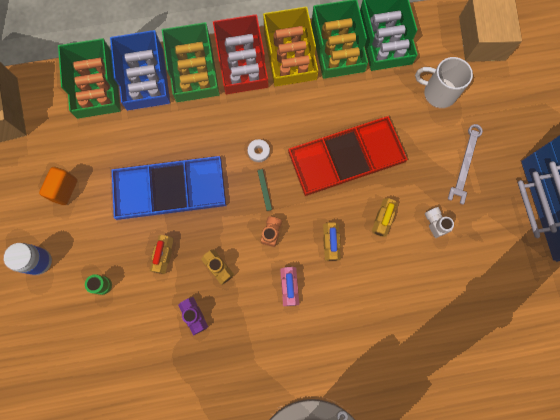

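The top view shows the genuine parts: red valve (160,252), blue valve (333,241), tee (216,266), coupling (97,284), copper elbow (270,231). The pink valve (290,287) and purple tee (193,315) are decoys. Next I fit poses against the silhouettes in both cameras.

```bash
cat > h.py <<'E'
import numpy as np,cv2
from station import status,cams,models
from scipy.optimize import minimize
def box(x0,x1,y0,y1,z0,z1): return np.array([[x,y,z] for x in(x0,x1) for y in(y0,y1) for z in(z0,z1)])/1000
def cylz(r,z0,z1): a=np.linspace(0,2*np.pi,24,endpoint=False); return np.array([[r*np.cos(t),r*np.sin(t),z] for t in a for z in(z0,z1)])/1000
def cylx(r,x0,x1,zc): a=np.linspace(0,2*np.pi,24,endpoint=False); return np.array([[x,r*np.cos(t),zc+r*np.sin(t)] for t in a for x in(x0,x1)])/1000
V=[box(-18,18,-17,17,0,34),cylx(15,-40,40,17),box(-26,26,-7,7,40,52),cylz(6,34,40)]
T=[box(-17,17,-17,17,0,34),cylx(15,-36,36,17),cylz(16,34,56)]
L=[box(-17,17,-17,17,0,34),cylx(17,0,43,17),cylz(16,34,56)]
C=[cylz(20,0,16),cylz(17.5,16,34),cylz(20,34,50)]
R=[box(-58,58,-125,125,0,4)]+[box(-58,58,y-2,y+2,0,18) for y in(-123,-41,41,123)]+[box(s-2,s+2,-125,125,0,18) for s in(-56,56)]
M=dict(valve_red=V,valve_blue=V,valve_yellow=V,tee_brass=T,elbow_copper=L,elbow_white=L,coupling_green=C,tray_red=R,tray_blue=R)
def proj(c,P):
    T=c["T"]; p=(P-T[:3,3])@T[:3,:3]; p=p@c["mtx"].T; return p[:,:2]/p[:,2:]
def ray(c,uv,z):
    d=c["T"][:3,:3]@np.linalg.inv(c["mtx"])@np.array([*uv,1.]); o=c["T"][:3,3]; return (o+d*(z-o[2])/d[2])
S=4
def render(c,m,p,z=0,roi=None):
    im=np.zeros((420*S,560*S),np.uint8); k,s=np.cos(p[2]),np.sin(p[2])
    for P in m:
        Q=np.c_[p[0]+k*P[:,0]-s*P[:,1],p[1]+s*P[:,0]+k*P[:,1],P[:,2]+z]
        uv=proj(c,Q); h=cv2.convexHull(((uv+.5)*S).round().astype(np.int32)); cv2.fillConvexPoly(im,h,255)
    return cv2.resize(im,(560,420),interpolation=cv2.INTER_AREA)/255.
def fit(obs,m,p0,yaws,z=0):
    # obs: list (cam,mask)
    def cost(p):
        e=0
        for c,k in obs:
            r=render(c,m,p,z); e+=1-np.minimum(r,k).sum()/np.maximum(r,k).sum()
        return e/len(obs)
    best=None
    sc=sorted((cost([p0[0],p0[1],y]),y) for y in yaws)
    for _,y in sc[:3]:
        sx=np.array([[p0[0],p0[1],y]]*4); sx[1,0]+=.008; sx[2,1]+=.008; sx[3,2]+=.2
        r=minimize(cost,sx[0],method="Nelder-Mead",options=dict(initial_simplex=sx,xatol=1e-4,fatol=1e-4,maxiter=90))
        if best is None or r.fun<best.fun: best=r
    return best.x,best.fun
E
cat > look.py <<'E'
from h import *
import pickle
cs={n:cams.read_camera(n) for n in("top","scene")}
D={}
for q in M:
    D[q]={n:(models.silhouettes(n,q),models.place_of(n,q)) for n in cs}
    for n in cs:
        print(q,n,[(round(d["score"],2),np.round(d["box"]).tolist(),int(d["region"].sum())) for d in D[q][n][0]],[(round(d["score"],2),np.round(d["position"],1).tolist(), ray(cs[n],d["position"][::-1],0).round(4).tolist()[:2]) for d in D[q][n][1]])
pickle.dump((cs,D),open("d.pkl","wb"))
E
python3 look.py
```

```text
valve_red top [(0.79, [160.0, 253.0, 22.0, 39.0], 607)] []
valve_red scene [(0.93, [384.0, 222.0, 25.0, 30.0], 498), (0.74, [173.0, 231.0, 122.0, 52.0], 4323)] [(0.57, [225.1, 382.9], [0.4602, 0.2453])]
valve_blue top [(0.93, [332.0, 242.0, 19.0, 38.0], 593), (0.65, [292.0, 286.0, 16.0, 38.0], 607)] [(0.79, [286.1, 290.6], [0.3498, -0.0199]), (0.65, [242.8, 329.8], [0.4287, -0.1235])]
valve_blue scene [(0.71, [290.0, 174.0, 17.0, 28.0], 360), (0.64, [238.0, 188.0, 31.0, 23.0], 412)] [(0.9, [194.6, 238.8], [0.4447, -0.1229]), (0.86, [180.0, 290.8], [0.3392, -0.0125])]
valve_yellow top [(0.62, [385.0, 217.0, 25.0, 38.0], 559)] [(0.88, [219.3, 385.8], [0.4593, -0.2589]), (0.69, [253.4, 163.1], [0.4704, 0.2461]), (0.53, [239.1, 270.3], [0.4603, 0.0059])]
valve_yellow scene [(0.91, [189.0, 187.0, 34.0, 28.0], 607)] [(0.77, [190.9, 189.1], [0.4675, -0.2536])]
tee_brass top [(0.81, [194.0, 315.0, 30.0, 38.0], 642), (0.64, [216.0, 266.0, 32.0, 30.0], 539), (0.56, [163.0, 254.0, 26.0, 41.0], 661)] [(0.94, [264.5, 217.0], [0.4248, 0.1316]), (0.9, [317.2, 195.5], [0.3204, 0.1935])]
tee_brass sc
[... 539 characters left out ...]
[(0.72, [159.0, 168.0, 15.0, 27.0], 365)] [(0.56, [175.7, 159.6], [0.4252, -0.3655])]
coupling_green top [(0.98, [96.0, 283.0, 27.0, 20.0], 446)] [(0.92, [285.6, 101.9], [0.4232, 0.3864])]
coupling_green scene [(0.74, [449.0, 218.0, 19.0, 27.0], 449)] [(0.83, [225.7, 446.3], [0.4189, 0.3875])]
tray_red top [(0.7, [346.0, 156.0, 116.0, 83.0], 5458)] [(0.85, [158.5, 343.2], [0.6189, -0.1946])]
tray_red scene [(0.78, [175.0, 230.0, 125.0, 51.0], 4304)] [(0.98, [233.7, 177.6], [0.629, -0.2002])]
tray_blue top [(0.57, [170.0, 186.0, 117.0, 65.0], 5871)] [(0.74, [188.6, 169.4], [0.6175, 0.2143])]
tray_blue scene [(0.85, [362.0, 269.0, 133.0, 75.0], 5842)] [(0.64, [272.1, 360.8], [0.6258, 0.2159])]
```

```bash
cat > fit1.py <<'E'
from h import *
import pickle
cs,D=pickle.load(open("d.pkl","rb"))
seed=dict(valve_red=(.465,.245),valve_blue=(.437,-.123),tee_brass=(.425,.125),elbow_copper=(.455,.004),coupling_green=(.421,.387),tray_red=(.624,-.197),tray_blue=(.622,.215),valve_yellow=(.463,-.256),elbow_white=(.418,-.362))
def grab(c,m,p):
    r=render(c,m,p); fg=(r>.5).astype(np.uint8)
    k=lambda n:np.ones((n,n),np.uint8)
    g=np.full(fg.shape,cv2.GC_BGD,np.uint8); g[cv2.dilate(fg,k(9))>0]=cv2.GC_PR_BGD; g[fg>0]=cv2.GC_PR_FGD; g[cv2.erode(fg,k(7))>0]=cv2.GC_FGD
    ys,xs=np.where(fg); y0,y1,x0,x1=max(ys.min()-25,0),ys.max()+25,max(xs.min()-25,0),xs.max()+25
    im=np.ascontiguousarray(c["pixels"][y0:y1,x0:x1,::-1]); gg=np.ascontiguousarray(g[y0:y1,x0:x1])
    cv2.grabCut(im,gg,None,np.zeros((1,65)),np.zeros((1,65)),4,cv2.GC_INIT_WITH_MASK)
    out=np.zeros(fg.shape); out[y0:y1,x0:x1]=(gg==1)|(gg==3)
    return out
res={}
for q,s in seed.items():
    obs=[]
    for n,c in cs.items():
        uv=proj(c,np.array([[*s,.02]]))[0]
        d=min(D[q][n][0],key=lambda d:np.hypot(*(np.array(d["box"][:2])-uv)))
        obs.append((c,d["region"].astype(float)))
    yaws=np.arange(0,2*np.pi,np.pi/12) if 'elbow' in q else np.arange(0,np.pi,np.pi/12)
    if 'coup' in q: yaws=[0]
    if 'tray' in q: yaws=np.arange(-.5,.51,.1)
    p,e=fit(obs,M[q],s,yaws)
    pg,eg=p,None
    for _ in range(2):
        ob=[(c,grab(c,M[q],pg)) for c in cs.values()]
        pg,eg=fit(ob,M[q],pg[:2],[pg[2]])
    pt=fit(ob[:1],M[q],pg[:2],[pg[2]]); ps=fit(ob[1:],M[q],pg[:2],[pg[2]])
    print(q,p.round(4),round(e,3),'grab',pg.round(4),round(eg,3),'top',pt[0].round(4),'scene',ps[0].round(4))
    res[q]=pg
pickle.dump(res,open("res.pkl","wb"))
for n,c in cs.items():
    im=cv2.resize(np.ascontiguousarray(c["pixels"][:,:,::-1]),None,fx=3,fy=3,interpolation=cv2.INTER_CUBIC)
    for q,p in res.items():
        k,s=np.cos(p[2]),np.sin(p[2])
        for P in M[q]:
            Q=np.c_[p[0]+k*P[:,0]-s*P[:,1],p[1]+s*P[:,0]+k*P[:,1],P[:,2]]
            cv2.polylines(im,[cv2.convexHull(((proj(c,Q)+.5)*3).round().astype(np.int32))],True,(255,255,0),1)
    if n=="top":
        cv2.imwrite("pics/t_l.png",im[340:940,200:860]); cv2.imwrite("pics/t_r.png",im[340:890,700:1400])
    else:
        cv2.imwrite("pics/s_l.png",im[440:900,330:1100]); cv2.imwrite("pics/s_r.png",im[440:900,820:1420])
E
python3 fit1.py
```

```text
valve_red [0.468 0.245 2.779] 0.103 grab [0.4634 0.2419 2.9426] 0.266 top [0.4645 0.2406 2.8332] scene [0.4612 0.2434 2.9834]
valve_blue [ 0.4291 -0.126   3.0076] 0.122 grab [ 0.428  -0.1262  3.0647] 0.214 top [ 0.428  -0.1262  3.0647] scene [ 0.4277 -0.1258  3.0711]
tee_brass [0.4194 0.1293 0.5438] 0.092 grab [0.4176 0.1302 0.5718] 0.22 top [0.4171 0.1322 0.5251] scene [0.4186 0.1267 0.4395]
elbow_copper [0.4635 0.0068 5.8668] 0.094 grab [0.4642 0.0064 5.937 ] 0.225 top [0.4656 0.0064 5.9186] scene [4.5990e-01 4.7000e-03 6.0341e+00]
coupling_green [0.424  0.3829 0.1447] 0.091 grab [0.4237 0.3839 0.1731] 0.047 top [0.424  0.3846 0.1811] scene [0.4236 0.3835 0.1996]
tray_red [ 0.6236 -0.2025  0.1622] 0.024 grab [ 0.624  -0.2025  0.1617] 0.037 top [ 0.623  -0.2021  0.1576] scene [ 0.6271 -0.2025  0.1739]
tray_blue [ 0.6188  0.214  -0.0431] 0.026 grab [ 0.6186  0.2152 -0.0432] 0.018 top [ 0.6187  0.2157 -0.0469] scene [ 0.6187  0.2142 -0.0403]
valve_yellow [ 0.4641 -0.2525  2.5949] 0.127 grab [ 0.4605 -0.2551  2.5572] 0.193 top [ 0.4638 -0.2587  2.5827] scene [ 0.4637 -0.2506  2.6744]
elbow_white [ 0.4187 -0.3691  6.5884] 0.128 grab [ 0.4187 -0.3687  6.5608] 0.113 top [ 0.4188 -0.3678  6.525 ] scene [ 0.4177 -0.3693  6.625 ]
```

```bash
cat > ov.py <<'E'
from h import *
def overlay(cs,res,tag,f=3):
  for n,c in cs.items():
    im=cv2.resize(np.ascontiguousarray(c["pixels"][:,:,::-1]),None,fx=f,fy=f,interpolation=cv2.INTER_CUBIC)
    tiles=[]
    for q,(p,z) in res.items():
        k,s=np.cos(p[2]),np.sin(p[2])
        a=cv2.resize(np.ascontiguousarray(c["pixels"][:,:,::-1]),None,fx=8,fy=8,interpolation=cv2.INTER_CUBIC); 
        for P in M[q]:
            Q=np.c_[p[0]+k*P[:,0]-s*P[:,1],p[1]+s*P[:,0]+k*P[:,1],P[:,2]+z]
            cv2.polylines(a,[cv2.convexHull(((proj(c,Q)+.5)*8).round().astype(np.int32))],True,(255,255,0),1)
        u=((proj(c,np.array([[p[0],p[1],.025+z]]))[0]+.5)*8).astype(int)
        a=cv2.copyMakeBorder(a,200,200,200,200,cv2.BORDER_CONSTANT); t=a[u[1]:u[1]+400,u[0]:u[0]+400]
        t=cv2.resize(t,(260,260)); cv2.putText(t,q,(3,12),0,.4,(255,255,255)); tiles.append(t)
    while len(tiles)<6: tiles.append(tiles[0]*0)
    cv2.imwrite(f"pics/{tag}_{n}.png",np.vstack([np.hstack(tiles[:3]),np.hstack(tiles[3:6])]))
E
python3 - <<'E'
from ov import *
import pickle
cs,D=pickle.load(open("d.pkl","rb"))
overlay(cs,{q:(np.array(p),0) for q,p in dict(valve_red=(.468,.245,2.779),valve_blue=(.4291,-.126,3.0076),tee_brass=(.4194,.1293,.5438),elbow_copper=(.4635,.0068,5.8668),coupling_green=(.4238,.3838,0)).items()},"o1")
E
```

```text
(no output)
```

View pics/o1_top.png

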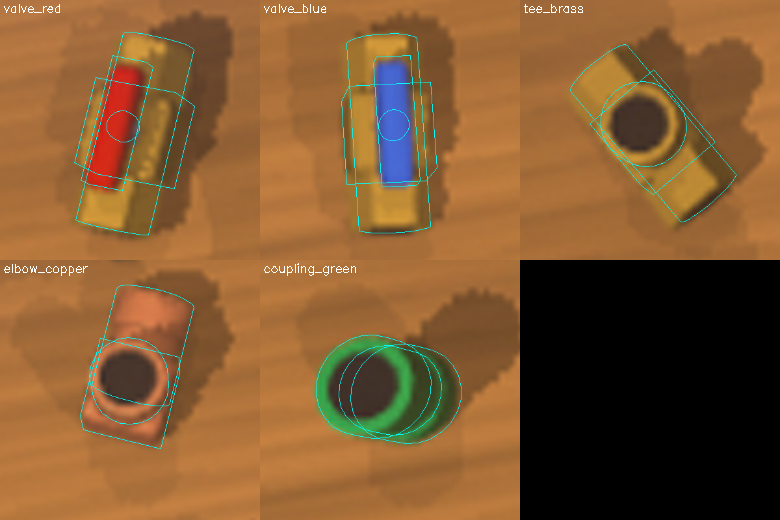

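View pics/o1_scene.png

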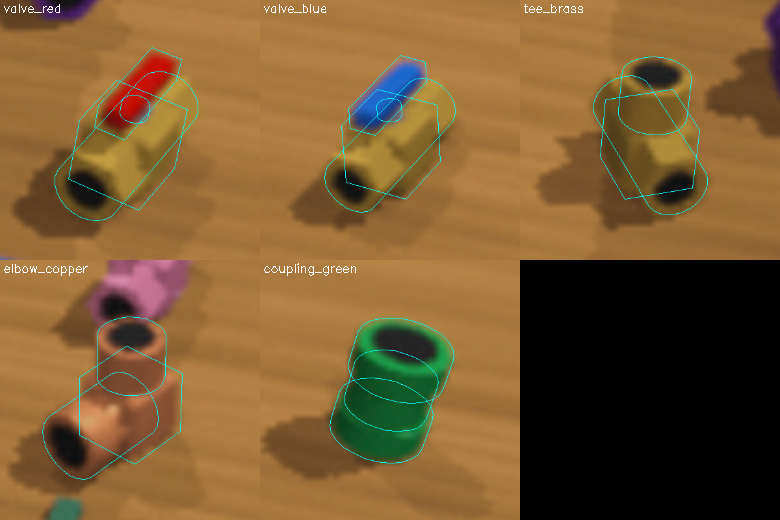

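Overlays fit within about 1–2 mm in both views. Starting with the red valve.

Call:
move_arm(steps=[1,3,4,0,0,0,7.5,1,3,4,0,0,0,7.5,1,3,4,0,0,0,7.5,1,3,4,0,0,0,7.5,1,3,4,0,0,0,7.5,1,3,4,0,0,0,7.5,1,3,4,0,0,0,7.5,1,3,4,0,0,0,7.5], newtons=50)

```text
t: 2.8
eef_pos: [0.4754, -0.3114, 0.2567]
tool_rot: [0.0, 0.763, 0.647, 0.0]
contact_force: [1.7, -1.0, -0.3]
gripper_width: 0.999
```

Call:
move_arm(steps=[1,0,4.9,0,0,0,7.5,1,0,4.9,0,0,0,7.5,1,0,4.9,0,0,0,7.5,1,0,4.9,0,0,0,7.5,1,0,4.9,0,0,0,7.5,1,0,4.9,0,0,0,7.5,1,0,4.9,0,0,0,7.5,1,0,4.9,0,0,0,7.5])

```text
t: 3.6
eef_pos: [0.4743, 0.0808, 0.2568]
tool_rot: [0.001, 0.337, 0.941, 0.0]
contact_force: [2.1, 0.4, -0.2]
gripper_width: 0.999
```

Call:
move_arm(steps=[1,0,4.1,-2,0,0,6.2,1,0,4.1,-2,0,0,6.2,1,-0.2,4.1,-2,0,0,6.2,1,-0.2,4.1,-2,0,0,0,1,0,0,-3,0,0,0,1,0,0,0,0,0,0])

```text
t: 4.2
eef_pos: [0.4682, 0.2428, 0.1432]
tool_rot: [-0.003, 0.182, 0.983, -0.002]
contact_force: [0.0, -1.0, 0.1]
gripper_width: 0.997
```

Call:
move_arm(steps=[1,0,0.1,-4,0,0,0,1,0,0,-4,0,0,0,1,0,0,-2.2,0,0,0,-1,0,0,0,0,0,0,-1,0,0,0,0,0,0,-1,0,0,0,0,0,0,-1,0,0,0,0,0,0,-1,0,0,0,0,0,0], newtons=50)

```text
t: 5.0
eef_pos: [0.472, 0.2444, 0.0464]
tool_rot: [0.002, 0.183, 0.983, 0.001]
contact_force: [-0.5, -1.0, 8.1]
gripper_width: 0.384
```

Call:
move_arm(steps=[-1,0,0,0,0,0,0,-1,0,0,0,0,0,0,-1,0,0,0,0,0,0])

```text
t: 5.3
eef_pos: [0.472, 0.2444, 0.0464]
tool_rot: [0.002, 0.183, 0.983, 0.001]
contact_force: [-0.5, -1.3, 6.6]
gripper_width: 0.383
```

```bash
python3 - <<'E'
from station import status,cams
import cv2,numpy as np
o=status.get_obs();print(o["eef_pos"],o["contact_force"],o["gripper_width"])
a=[]
for n,(u,v) in dict(scene=(384,200),top=(160,252)).items():
    c=cams.read_camera(n)["pixels"][:,:,::-1]; a.append(cv2.resize(c[v-70:v+70,u-65:u+65],None,fx=3,fy=3,interpolation=cv2.INTER_CUBIC))
cv2.imwrite("pics/g1.png",np.hstack(a))
E
```

```text
[0.47195233 0.24436921 0.04641642] [-0.49016615 -1.31543728  6.56231861] 0.38250051866025286
```

View pics/g1.png

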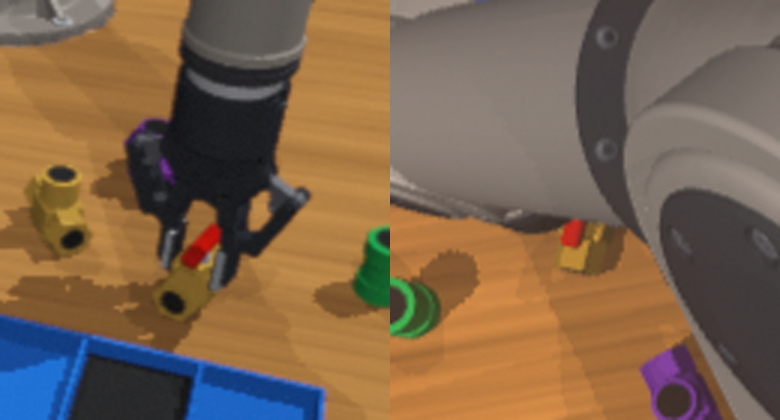

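Call:
move_arm(steps=[-1,0,0,2,0,0,0,-1,0,0,4,0,0,0,-1,0,0,4,0,0,0,-1,1.5,-4.4,1,0,0,3,-1,1.5,-4.4,0,0,0,3,-1,1.5,-4.4,0,0,0,3,-1,1.5,-4.4,0,0,0,3,-1,1.5,-4.4,0,0,0,3])

```text
t: 6.2
eef_pos: [0.5458, 0.0218, 0.1554]
tool_rot: [0.001, 0.052, 0.999, -0.0]
contact_force: [0.8, 0.2, -3.2]
gripper_width: 0.38
```

Call:
move_arm(steps=[-1,1.5,-4.4,0,0,0,3,-1,1.5,-4.4,0,0,0,3,-1,1.5,-4.4,0,0,0,3,-1,1.5,-4.4,0,0,0,3,-1,1.5,-4.4,0,0,0,3,-1,0,0,0,0,0,0])

```text
t: 6.8
eef_pos: [0.6208, -0.2064, 0.1542]
tool_rot: [0.0, -0.072, 0.997, -0.002]
contact_force: [0.1, -0.9, -4.1]
gripper_width: 0.382
```

```bash
cat > snap.py <<'E'
import sys
from station import status,cams
import cv2,numpy as np
o=status.get_obs();q=o["tool_rot"];print(o["t"],o["eef_pos"].round(4),o["contact_force"].round(1),round(o["gripper_width"],3),"yaw",np.degrees(2*np.arctan2(q[2],q[1])).round(1),"q7",o["q"][6].round(2))
a=[]
v=sys.argv[2:]
for n,(u,v) in zip(("scene","top"),((int(v[0]),int(v[1])),(int(v[2]),int(v[3])))):
    c=cams.read_camera(n)["pixels"][:,:,::-1]; c=cv2.copyMakeBorder(c,70,70,70,70,cv2.BORDER_CONSTANT); a.append(cv2.resize(c[v:v+140,u+5:u+135],None,fx=3,fy=3,interpolation=cv2.INTER_CUBIC))
cv2.imwrite(f"pics/{sys.argv[1]}.png",np.hstack(a))
E
python3 snap.py g2 176 200 346 156
```

```text
6.8 [ 0.6208 -0.2064  0.1542] [ 0.1 -0.9 -4.1] 0.382 yaw 188.3 q7 1.53
```

View pics/g2.png

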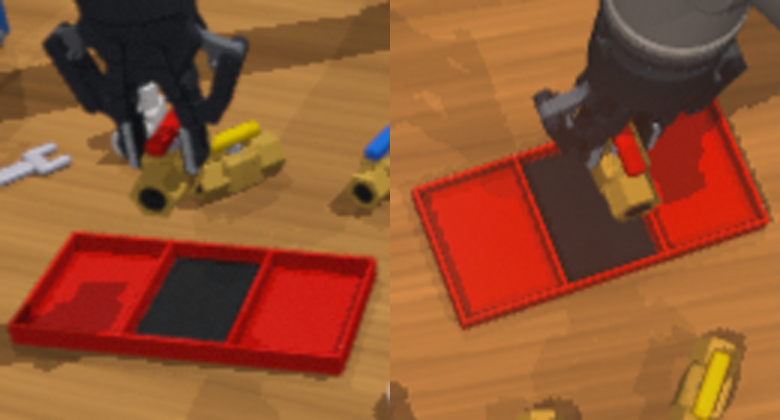

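Call:
move_arm(steps=[-1,0.3,0.4,-3,0,0,1,-1,0,0,-3,0,0,0,-1,0,0,-3,0,0,0,-1,0,0,-0.6,0,0,0,-1,0,0,0,0,0,0,-1,0,0,0,0,0,0])

```text
t: 7.5
eef_pos: [0.6246, -0.1912, 0.0602]
tool_rot: [0.001, -0.087, 0.996, -0.0]
contact_force: [-0.3, 0.6, -2.8]
gripper_width: 0.379
```

Call:
move_arm(steps=[-1,0,-1.1,0,0,0,0,-1,0,0,-0.4,0,0,0,-1,0,0,-0.4,0,0,0,-1,0,0,0,0,0,0,-1,0,0,0,0,0,0])

```text
t: 8.0
eef_pos: [0.6237, -0.2032, 0.0506]
tool_rot: [0.0, -0.086, 0.996, -0.0]
contact_force: [-1.2, -1.0, -0.4]
gripper_width: 0.377
```

Call:
move_arm(steps=[0.1,0,0,0,0,0,0,0.3,0,0,0,0,0,0,0.3,0,0,0,0,0,0,0.3,0,0,2,0,0,0,0.3,0,0,4,0,0,0,0.3,0,0,4,0,0,0,0.3,0,0,0,0,0,0])

```text
t: 8.7
eef_pos: [0.6275, -0.2026, 0.1581]
tool_rot: [0.005, -0.087, 0.996, -0.002]
contact_force: [0.3, -0.6, -0.2]
gripper_width: 0.65
```

```bash
python3 snap.py g3 176 230 346 156
```

```text
8.7 [ 0.6275 -0.2026  0.1581] [ 0.3 -0.6 -0.2] 0.65 yaw 189.9 q7 1.55
```

View pics/g3.png

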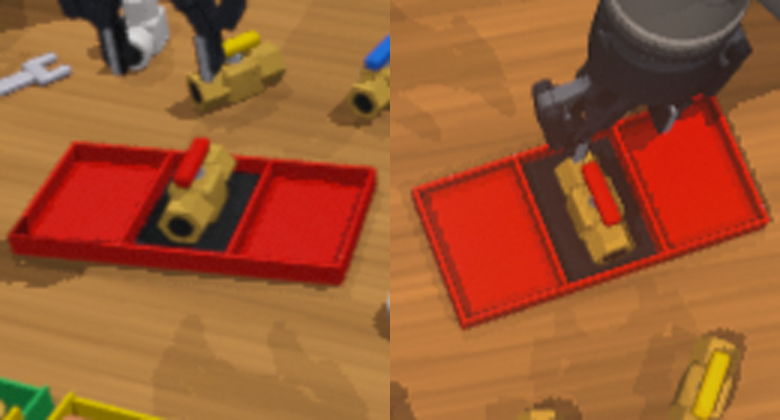

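Call:
move_arm(steps=[1,-2.5,4.1,0,0,0,3,1,-2.5,4.1,0,0,0,3,1,-2.5,4.1,0,0,0,3,1,-2.5,4.1,0,0,0,3,1,-2.5,4.1,0,0,0,3,1,-2.5,4.1,0,0,0,3,1,-2.5,4.1,0,0,0,3,1,-2.5,4.1,0,0,0,0])

```text
t: 9.6
eef_pos: [0.4216, 0.1259, 0.1498]
tool_rot: [-0.001, -0.267, 0.964, -0.0]
contact_force: [1.8, 1.4, -0.3]
gripper_width: 1.003
```

Call:
move_arm(steps=[1,0,0,-2,0,0,0,1,0,0,-2,0,0,0,1,0,0,0,0,0,0,1,0,0,0,0,0,0])

```text
t: 10.0
eef_pos: [0.4229, 0.1249, 0.1101]
tool_rot: [-0.001, -0.267, 0.964, 0.0]
contact_force: [0.1, 0.8, 0.9]
gripper_width: 1.003
```

Call:
move_arm(steps=[1,-0.4,0.5,-2.5,0,0,0,1,0,0,-2.5,0,0,0,1,0,0,-1.6,0,0,0,1,0,0,0,0,0,0,-1,0,0,0,0,0,0,-1,0,0,0,0,0,0,-1,0,0,0,0,0,0,-1,0,0,0,0,0,0])

```text
t: 10.8
eef_pos: [0.4201, 0.1301, 0.0453]
tool_rot: [0.001, -0.266, 0.964, -0.0]
contact_force: [-2.1, -0.2, 9.8]
gripper_width: 0.385
```

Call:
move_arm(steps=[-1,0,0,0,0,0,0,-1,0,0,0,0,0,0])

```text
t: 11.0
eef_pos: [0.4201, 0.1302, 0.0453]
tool_rot: [0.001, -0.266, 0.964, -0.0]
contact_force: [-1.6, -1.1, 9.8]
gripper_width: 0.387
```

```bash
python3 snap.py g4 337 190 216 266
```

```text
11.0 [0.4201 0.1302 0.0453] [-1.6 -1.1  9.8] 0.387 yaw 210.9 q7 0.98
```

View pics/g4.png

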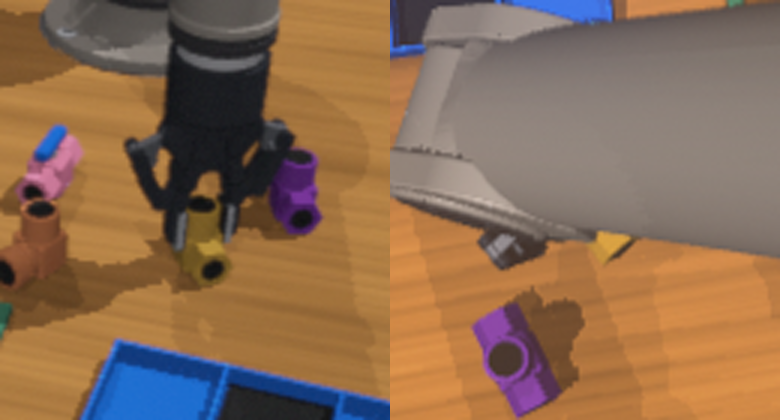

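Call:
move_arm(steps=[-1,0,0,2,0,0,0,-1,0,0,4,0,0,0,-1,0,0,4,0,0,0,-1,2.7,-3.6,1,0,0,-3.1,-1,2.7,-3.6,0,0,0,-3.1,-1,2.7,-3.6,0,0,0,-3.1,-1,2.7,-3.6,0,0,0,-3.1,-1,2.7,-3.6,0,0,0,-3.1])

```text
t: 11.9
eef_pos: [0.555, -0.052, 0.1545]
tool_rot: [-0.0, -0.133, 0.991, -0.0]
contact_force: [1.0, 0.8, -1.7]
gripper_width: 0.381
```

Call:
move_arm(steps=[-1,2.7,-3.6,0,0,0,-3.1,-1,2.7,-3.6,0,0,0,-3.1,-1,0,0,-3,0,0,0,-1,0,0,-3,0,0,0,-1,0,0,0,0,0,0,-1,0,0,0,0,0,0])

```text
t: 12.5
eef_pos: [0.6081, -0.1216, 0.0945]
tool_rot: [-0.001, -0.081, 0.997, 0.0]
contact_force: [0.4, -0.5, -1.4]
gripper_width: 0.382
```

```bash
python3 snap.py g5 200 220 320 160
```

```text
12.5 [ 0.6081 -0.1216  0.0945] [ 0.4 -0.5 -1.4] 0.382 yaw 189.3 q7 1.36
```

View pics/g5.png

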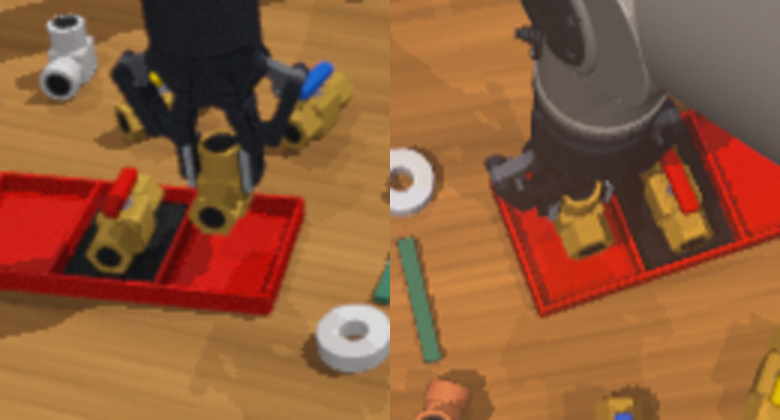

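Call:
move_arm(steps=[-1,0.2,0,-2,0,0,0,-1,0,0,-1.5,0,0,0,-1,0,0,-0.6,0,0,0,-1,0,0,-0.3,0,0,0,-1,0,0,0,0,0,0,-1,0,0,0,0,0,0])

```text
t: 13.2
eef_pos: [0.6108, -0.1219, 0.0504]
tool_rot: [0.0, -0.081, 0.997, 0.0]
contact_force: [0.0, 1.0, -1.8]
gripper_width: 0.384
```

Call:
move_arm(steps=[-1,0,0,-0.1,0,0,0,-1,0,0,0,0,0,0,0.1,0,0,0,0,0,0,0.3,0,0,0,0,0,0,0.3,0,0,0,0,0,0,0.3,0,0,2,0,0,0,0.3,0,0,4,0,0,0,0.3,0,0,4,0,0,0])

```text
t: 14.0
eef_pos: [0.6102, -0.1216, 0.1514]
tool_rot: [-0.0, -0.081, 0.997, 0.0]
contact_force: [1.3, -0.1, 0.0]
gripper_width: 0.649
```

Call:
move_arm(steps=[1,-1.7,4.6,0,0,0,0,1,-1.7,4.6,0,0,0,0,1,-1.7,4.6,0,0,0,0,1,-1.7,4.6,0,0,0,0,1,-1.7,4.6,0,0,0,0,1,-1.7,4.6,0,0,0,0,1,-1.7,4.6,0,0,0,0,1,-1.7,4.6,0,0,0,0])

```text
t: 14.8
eef_pos: [0.4739, 0.248, 0.151]
tool_rot: [0.001, -0.08, 0.997, 0.0]
contact_force: [0.2, 0.4, 0.8]
gripper_width: 1.0
```

Call:
move_arm(steps=[1,-1.7,4.6,0,0,0,0,1,-1.7,4.6,0,0,0,0,1,-1.7,4.5,0,0,0,0,1,0,0,-4,0,0,0,1,0,0,0,0,0,0,1,0,0,0,0,0,0])

```text
t: 15.4
eef_pos: [0.4236, 0.3825, 0.11]
tool_rot: [-0.0, -0.08, 0.997, -0.001]
contact_force: [0.8, -0.3, -0.1]
gripper_width: 0.997
```

Call:
move_arm(steps=[1,0,0.1,-2.5,0,0,0,1,0,0,-2.5,0,0,0,1,0,0,-1.6,0,0,0,1,0,0,0,0,0,0,-1,0,0,0,0,0,0,-1,0,0,0,0,0,0,-1,0,0,0,0,0,0,-1,0,0,0,0,0,0], newtons=40)

```text
t: 16.2
eef_pos: [0.424, 0.3846, 0.0445]
tool_rot: [0.001, -0.08, 0.997, 0.0]
contact_force: [-0.5, -0.9, 5.3]
gripper_width: 0.454
```

Call:
move_arm(steps=[-1,0,0,0,0,0,0,-1,0,0,0,0,0,0])

```text
t: 16.4
eef_pos: [0.424, 0.3845, 0.0445]
tool_rot: [0.001, -0.08, 0.997, 0.0]
contact_force: [-1.5, -0.9, 4.9]
gripper_width: 0.46
```

```bash
python3 snap.py g6 449 200 97 284
```

```text
16.4 [0.424  0.3845 0.0445] [-1.5 -0.9  4.9] 0.46 yaw 189.2 q7 0.31
```

View pics/g6.png

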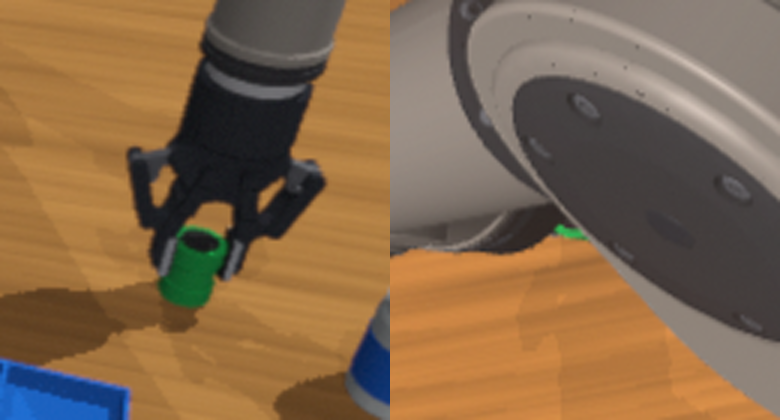

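Call:
move_arm(steps=[-1,0,0,2,0,0,0,-1,0,0,4,0,0,0,-1,0,0,4,0,0,0,-1,1.5,-4.7,1,0,0,0,-1,1.5,-4.7,0,0,0,0,-1,1.5,-4.7,0,0,0,0,-1,1.5,-4.7,0,0,0,0,-1,1.5,-4.7,0,0,0,0])

```text
t: 17.3
eef_pos: [0.4987, 0.1474, 0.1537]
tool_rot: [0.0, -0.081, 0.997, -0.0]
contact_force: [1.5, 0.0, -1.4]
gripper_width: 0.456
```

Call:
move_arm(steps=[-1,1.5,-4.7,0,0,0,0,-1,1.5,-4.7,0,0,0,0,-1,1.5,-4.7,0,0,0,0,-1,1.5,-4.7,0,0,0,0,-1,1.5,-4.7,0,0,0,0,-1,1.5,-4.7,0,0,0,0,-1,1.5,-4.7,0,0,0,0,-1,1.5,-4.7,0,0,0,0])

```text
t: 18.1
eef_pos: [0.6185, -0.2288, 0.1536]
tool_rot: [0.0, -0.08, 0.997, -0.0]
contact_force: [0.4, 0.4, -1.7]
gripper_width: 0.454
```

Call:
move_arm(steps=[-1,1.8,-4.6,0,0,0,0,-1,0,-1,0,0,0,0,-1,0,0,-4,0,0,0,-1,0,0,-1.5,0,0,0,-1,0,0,0,0,0,0,-1,0,0,0,0,0,0])

```text
t: 18.7
eef_pos: [0.6367, -0.2815, 0.0989]
tool_rot: [0.0, -0.081, 0.997, 0.0]
contact_force: [-0.3, 0.6, -1.1]
gripper_width: 0.457
```

```bash
python3 snap.py g7 140 220 376 150
```

```text
18.7 [ 0.6367 -0.2815  0.0989] [-0.3  0.6 -1.1] 0.457 yaw 189.3 q7 1.63
```

View pics/g7.png

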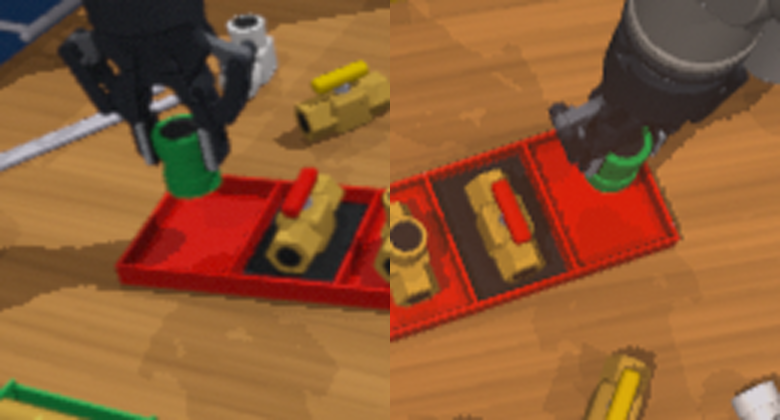

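Call:
move_arm(steps=[-1,0.1,-0.2,-2.5,0,0,0,-1,0,0,-1.5,0,0,0,-1,0,0,-0.7,0,0,0,-1,0,0,-0.3,0,0,0,-1,0,0,0,0,0,0,-1,0,0,0,0,0,0])

```text
t: 19.4
eef_pos: [0.6379, -0.2846, 0.049]
tool_rot: [0.001, -0.081, 0.997, -0.0]
contact_force: [-0.2, 0.9, -2.1]
gripper_width: 0.451
```

Call:
move_arm(steps=[-1,0,0,-0.1,0,0,0,0.1,0,0,0,0,0,0,0.4,0,0,0,0,0,0,0.4,0,0,0,0,0,0,0.4,0,0,2,0,0,0,0.4,0,0,4,0,0,0,0.4,0,0,4,0,0,0,0.4,0,0,0,0,0,0])

```text
t: 20.2
eef_pos: [0.6415, -0.2849, 0.1556]
tool_rot: [0.005, -0.08, 0.997, -0.002]
contact_force: [0.9, 0.4, 0.1]
gripper_width: 0.705
```

```bash
python3 snap.py g8 160 230 356 156
```

```text
20.2 [ 0.6415 -0.2849  0.1556] [0.9 0.4 0.1] 0.705 yaw 189.2 q7 1.66
```

View pics/g8.png

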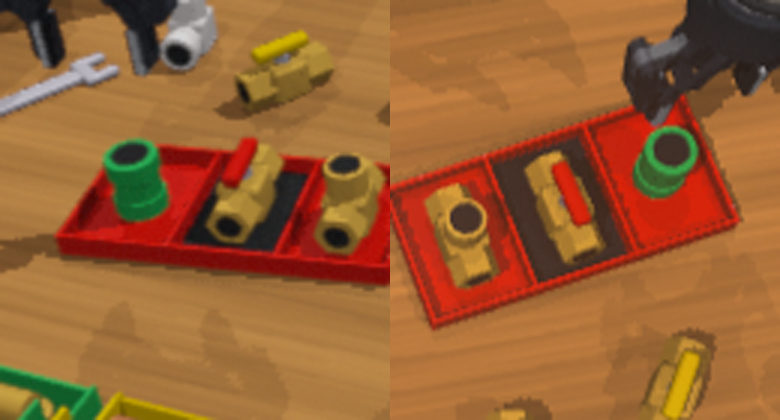

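Call:
move_arm(steps=[1,-3.5,2.6,0,0,0,-3,1,-3.5,2.6,0,0,0,-3,1,-3.5,2.6,0,0,0,-3,1,-3.5,2.6,0,0,0,-3,1,-3.5,2.6,0,0,0,-3,1,-3.4,2.8,0,0,0,-2,1,0,0,-4,0,0,0,1,0,0,0,0,0,0])

```text
t: 21.1
eef_pos: [0.4246, -0.1261, 0.1047]
tool_rot: [-0.003, 0.067, 0.998, 0.0]
contact_force: [-1.0, 0.4, 0.8]
gripper_width: 1.0
```

Call:
move_arm(steps=[1,0,0,0,0,0,0])

```text
t: 21.2
eef_pos: [0.4281, -0.1266, 0.1071]
tool_rot: [-0.001, 0.068, 0.998, 0.0]
contact_force: [0.2, -0.3, 0.3]
gripper_width: 1.002
```

Call:
move_arm(steps=[1,0,0,-2.5,0,0,0,1,0,0,-2.3,0,0,0,1,0,0,-1.5,0,0,0,1,0,0,0,0,0,0,-1,0,0,0,0,0,0,-1,0,0,0,0,0,0,-1,0,0,0,0,0,0,-1,0,0,0,0,0,0], newtons=50)

```text
t: 22.0
eef_pos: [0.4291, -0.1267, 0.0453]
tool_rot: [0.001, 0.068, 0.998, -0.0]
contact_force: [-0.7, 0.9, 7.2]
gripper_width: 0.383
```

Call:
move_arm(steps=[-1,0,0,0,0,0,0,-1,0,0,0,0,0,0])

```text
t: 22.2
eef_pos: [0.4291, -0.1267, 0.0453]
tool_rot: [0.001, 0.068, 0.998, -0.0]
contact_force: [-1.4, 0.9, 9.1]
gripper_width: 0.386
```

```bash
python3 snap.py g9 238 180 333 241
```

```text
22.2 [ 0.4291 -0.1267  0.0453] [-1.4  0.9  9.1] 0.386 yaw 172.2 q7 1.01
```

View pics/g9.png

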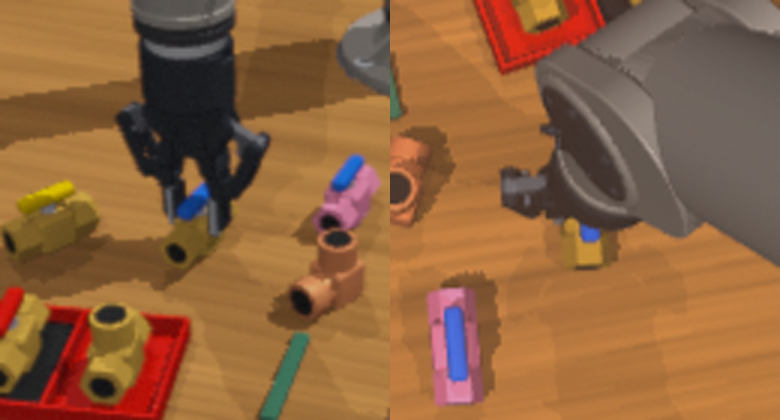

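Call:
move_arm(steps=[-1,0,0,2,0,0,0,-1,0,0,4,0,0,0,-1,0,0,4,0,0,0,-1,2.4,4.3,1,0,0,1,-1,2.4,4.3,0,0,0,1,-1,2.4,4.3,0,0,0,1,-1,2.4,4.3,0,0,0,1,-1,2.4,4.3,0,0,0,1])

```text
t: 23.1
eef_pos: [0.5486, 0.0893, 0.1542]
tool_rot: [-0.0, 0.024, 1.0, -0.0]
contact_force: [0.8, -1.5, -2.7]
gripper_width: 0.377
```

Call:
move_arm(steps=[-1,2.4,4.3,0,0,0,0,-1,2.4,4.3,0,0,0,0,-1,2.2,4.2,0,0,0,0,-1,0,0,-3,0,0,0,-1,0,0,-3,0,0,0,-1,0,0,0,0,0,0,-1,0,0,0,0,0,0])

```text
t: 23.8
eef_pos: [0.6178, 0.2156, 0.0941]
tool_rot: [-0.001, 0.024, 1.0, -0.0]
contact_force: [0.7, 1.1, -3.0]
gripper_width: 0.383
```

```bash
python3 snap.py g10 362 260 170 190
```

```text
23.8 [0.6178 0.2156 0.0941] [ 0.7  1.1 -3. ] 0.383 yaw 177.2 q7 0.63
```

View pics/g10.png

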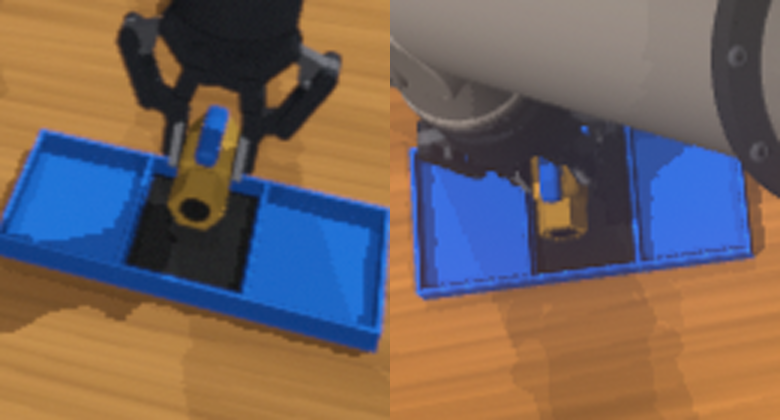

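Call:
move_arm(steps=[-1,0,0,-2,0,0,0,-1,0,0,-1.5,0,0,0,-1,0,0,-0.6,0,0,0,-1,0,0,-0.3,0,0,0,-1,0,0,0,0,0,0,-1,0,0,0,0,0,0])

```text
t: 24.5
eef_pos: [0.6184, 0.2164, 0.0502]
tool_rot: [0.0, 0.024, 1.0, 0.0]
contact_force: [0.2, 0.1, -3.7]
gripper_width: 0.384
```

Call:
move_arm(steps=[-1,0,0,-0.1,0,0,0,-1,0,0,0,0,0,0,0.1,0,0,0,0,0,0,0.3,0,0,0,0,0,0,0.3,0,0,0,0,0,0,0.3,0,0,2,0,0,0,0.3,0,0,4,0,0,0,0.3,0,0,4,0,0,0])

```text
t: 25.3
eef_pos: [0.618, 0.2163, 0.1513]
tool_rot: [-0.0, 0.024, 1.0, 0.0]
contact_force: [-0.1, 0.2, -0.5]
gripper_width: 0.652
```

Call:
move_arm(steps=[1,-2.6,-3.5,0,0,0,-3.5,1,-2.6,-3.5,0,0,0,-3.5,1,-2.6,-3.5,0,0,0,-3.5,1,-2.6,-3.5,0,0,0,-3.5,1,-2.6,-3.5,0,0,0,-3.5,1,-2.5,-3.5,0,0,0,-3.5,1,0,0,-4,0,0,0,1,0,0,0,0,0,0])

```text
t: 26.1
eef_pos: [0.4609, 0.0041, 0.1078]
tool_rot: [-0.002, 0.207, 0.978, -0.001]
contact_force: [0.2, 0.0, -0.2]
gripper_width: 1.002
```

Call:
move_arm(steps=[1,0,0,0,0,0,0])

```text
t: 26.2
eef_pos: [0.4637, 0.0073, 0.1103]
tool_rot: [0.0, 0.205, 0.979, 0.0]
contact_force: [-0.1, -0.4, 0.8]
gripper_width: 0.998
```

Call:
move_arm(steps=[1,0,0,-2.5,0,0,0,1,0,0,-2.5,0,0,0,1,0,0,-1.6,0,0,0,1,0,0,0,0,0,0,-1,0,0,0,0,0,0,-1,0,0,0,0,0,0,-1,0,0,0,0,0,0,-1,0,0,0,0,0,0])

```text
t: 27.0
eef_pos: [0.4641, 0.0062, 0.0443]
tool_rot: [0.001, 0.206, 0.979, 0.0]
contact_force: [-1.8, 0.2, 8.9]
gripper_width: 0.38
```

Call:
move_arm(steps=[-1,0,0,0,0,0,0,-1,0,0,0,0,0,0])

```text
t: 27.2
eef_pos: [0.4641, 0.0062, 0.0444]
tool_rot: [0.001, 0.206, 0.979, 0.0]
contact_force: [-1.8, 0.2, 9.9]
gripper_width: 0.386
```

```bash
python3 snap.py g11 281 195 290 231
```

```text
27.2 [0.4641 0.0062 0.0444] [-1.8  0.2  9.9] 0.386 yaw 156.2 q7 0.46
```

View pics/g11.png

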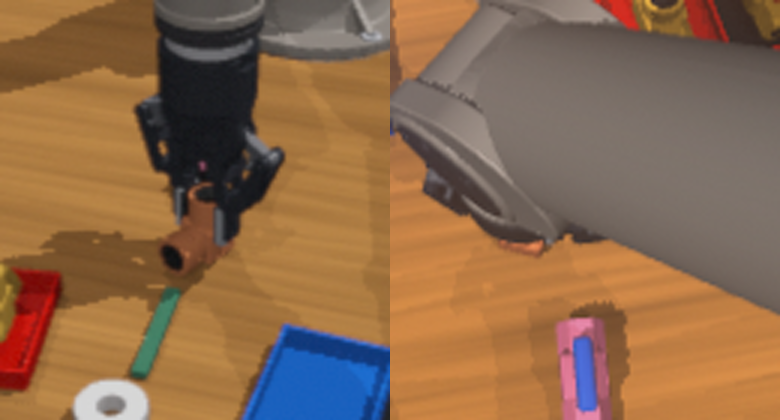

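Call:
move_arm(steps=[-1,0,0,2,0,0,0,-1,0,0,4,0,0,0,-1,0,0,4,0,0,0,-1,2.8,2.5,1,0,0,4.2,-1,2.8,2.5,0,0,0,4.2,-1,2.8,2.5,0,0,0,4.2,-1,2.7,2.6,0,0,0,4.2,-1,2.7,2.6,0,0,0,4.2])

```text
t: 28.1
eef_pos: [0.6021, 0.1336, 0.1533]
tool_rot: [-0.0, 0.023, 1.0, -0.0]
contact_force: [0.2, 0.1, -1.8]
gripper_width: 0.382
```

Call:
move_arm(steps=[-1,0,0,-3,0,0,0,-1,0,0,-3,0,0,0,-1,0,0,0,0,0,0,-1,0,0,0,0,0,0])

```text
t: 28.5
eef_pos: [0.6009, 0.1329, 0.0934]
tool_rot: [-0.001, 0.024, 1.0, -0.0]
contact_force: [0.1, -0.1, -1.3]
gripper_width: 0.385
```

```bash
python3 snap.py g12 340 255 190 190
```

```text
28.5 [0.6009 0.1329 0.0934] [ 0.1 -0.1 -1.3] 0.385 yaw 177.2 q7 0.72
```

View pics/g12.png

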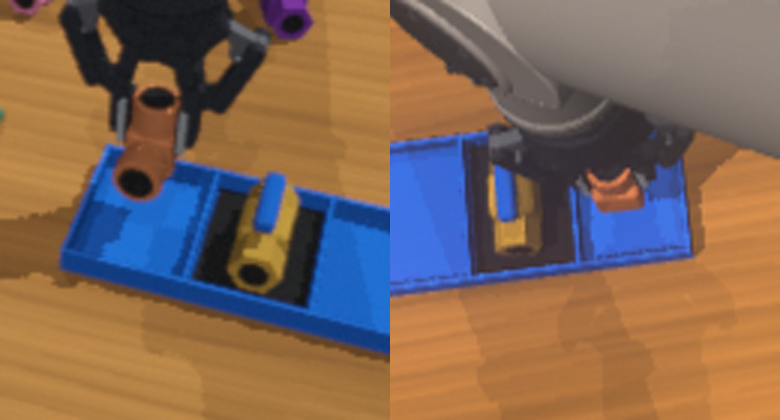

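Target z 0.0485.

Call:
move_arm(steps=[-1,0.1,0,-2,0,0,0,-1,0,0,-1.5,0,0,0,-1,0,0,-0.6,0,0,0,-1,0,0,-0.3,0,0,0,-1,0,0,0,0,0,0,-1,0,0,0,0,0,0])

```text
t: 29.2
eef_pos: [0.6024, 0.1333, 0.0492]
tool_rot: [0.0, 0.024, 1.0, 0.0]
contact_force: [0.3, -0.2, -1.3]
gripper_width: 0.382
```

Call:
move_arm(steps=[-1,0,0,-0.1,0,0,0,-1,0,0,0,0,0,0,0.1,0,0,0,0,0,0,0.3,0,0,0,0,0,0,0.3,0,0,0,0,0,0,0.3,0,0,2,0,0,0,0.3,0,0,4,0,0,0,0.3,0,0,4,0,0,0])

```text
t: 30.0
eef_pos: [0.6019, 0.1333, 0.1502]
tool_rot: [-0.0, 0.024, 1.0, 0.0]
contact_force: [0.5, 0.0, 0.6]
gripper_width: 0.648
```

Call:
move_arm(steps=[0.3,-2,-4,3,0,0,0,0.3,-2,-4,3,0,0,0,0.3,-2,-4,3,0,0,0,0.3,-2,-2,3,0,0,0,0.3,0,0,0,0,0,0,0.3,0,0,0,0,0,0])

```text
t: 30.6
eef_pos: [0.5268, 0.0014, 0.2635]
tool_rot: [0.001, 0.025, 1.0, -0.001]
contact_force: [-0.2, -0.5, -0.3]
gripper_width: 0.652
```

```bash
python3 - <<'E'
from station import cams
import cv2
for n in("scene","top"):
    cv2.imwrite(f"pics/{n}9.png",cv2.resize(cams.read_camera(n)["pixels"][100:340,:,::-1],None,fx=1.42,fy=1.42))
E
```

```text
(no output)
```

View pics/scene9.png

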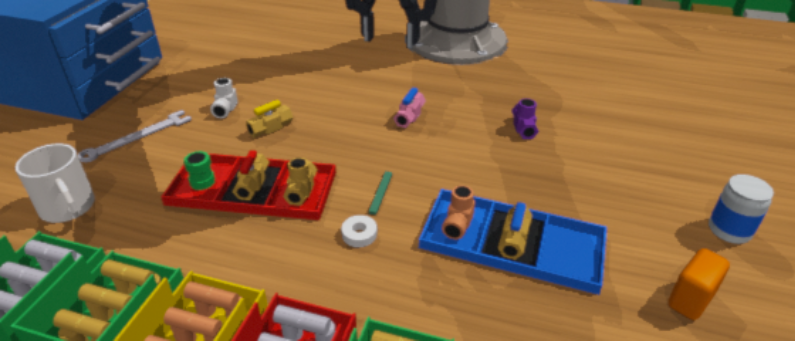

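View pics/top9.png

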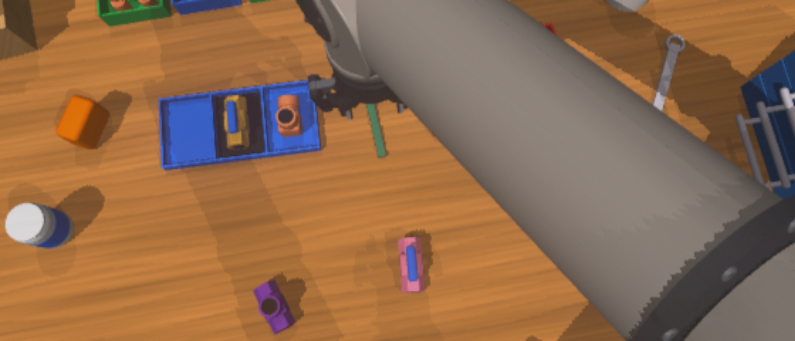

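Scene view shows all five parts upright in their pockets: coupling (200,170), red valve (250,175) and tee (300,180) in the red tray, elbow (460,210) and blue valve (517,230) in the blue one. The other parts haven't moved. One overlay check at pocket-floor height before handing in.

```bash
python3 - <<'E'
from ov import *
cs={n:cams.read_camera(n) for n in("scene",)}
r=np.radians
overlay(cs,{q:(np.array(p),.004) for q,p in dict(valve_red=(.622,-.203,r(189.5)),tee_brass=(.6105,-.1216,r(189.3)),coupling_green=(.6378,-.2845,0),valve_blue=(.6184,.2164,r(177.2)),elbow_copper=(.602,.1335,r(-2.8))).items()},"f")
E
```

```text
(no output)
```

View pics/f_scene.png

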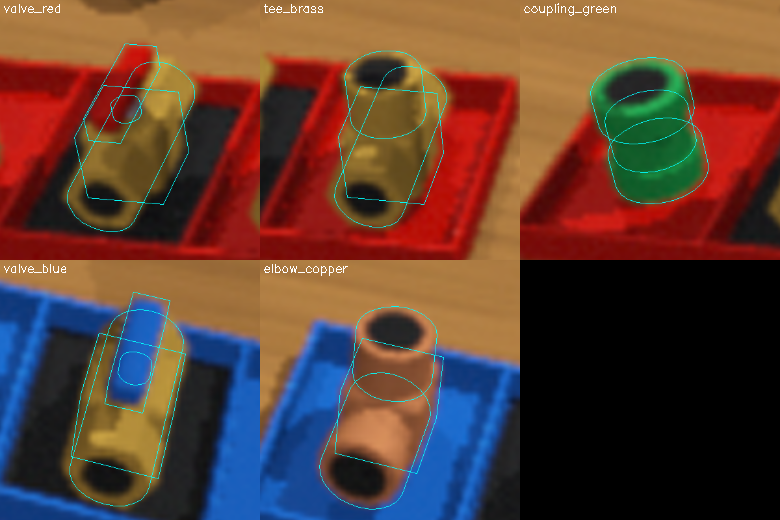

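All parts match the model overlays for lying flat on the pocket floor. Handing in.

```bash
python3 -c "
from station import order;print(order.hand_in())"
```

```text
the job is handed in; nothing more can be done
None
```

Both kits are made up, and I handed the job in at about 31 s of the 128 s allowed.
- **Red tray:** the red-handled valve is in the black-lined middle pocket. The brass tee is in the +y pocket and the green coupling in the −y pocket.
- **Blue tray:** the blue-handled valve is in the black-lined middle pocket. The copper elbow is in the −y pocket.

**Checks:** In the last scene-camera picture every part is upright. Model outlines drawn at pocket-floor height matched all five to within about 1–2 mm. The yellow-handled valve, the white elbow and the pink and purple look-alikes were never touched. The gripper was well clear at hand-in, and wrist force stayed under about 10 N at the readings between moves.

**Limits:** The arm hid the red tray in the final top view, so its last check rests on the scene camera alone. Early on, a colour-based refit of the part poses gave poor results on the brass and copper parts. I used the network-mask fits for those instead, and they matched the pictures.

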